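Give the fruit press one full turn

TASK

Give the little fruit press on the counter one more turn: with your fingertips push its hand wheel round clockwise (seen from above) by the upright black handle on the rim, through exactly one full turn, so that the handle comes back to where it stands now. Only push the handle, do not grip it, then leave the wheel there and draw back clear of it. Leave the dish under the spout, the tumbler, the jar and the wooden pestle where they are.

Things in the scene. Friction and masses are not known exactly. Their poses are not given: they have to be found in the camera images.
- wheel (a joint): Angle of the press's hand wheel (rad) about its vertical screw; it grows as the wheel turns clockwise seen from above, counts whole turns (6.28 more after one turn) and starts anywhere between -2.6 and 2.6. Friction in the screw: the wheel needs a push of about 4 to 5 N at the handle, stays where it is left and coasts hardly at all. It turns freely both ways, with no stop within reach, and sinks 4 mm per clockwise turn.
- hub (a point): Point on the wheel's vertical axis, at the top of the hub nut, about 232 mm above the counter. The aluminium wheel lies level: rim centre line 80 mm from the axis, rim bar 15 mm thick with its top 10 mm below this point, three spokes. Nothing on the wheel but the handle, and nothing else within 110 mm of the axis, stands higher than this point. The z axis of this frame points up.
- handle_mid (a point): Middle of the upright black handle: a turned plastic sleeve 25 mm thick and 58 mm tall, which revolves freely on its pin, so that fingers pushing it roll instead of rubbing (it reaches 29 mm above and below this point), standing on the rim over the end of one spoke, 80 mm from the wheel's axis. Its foot stands 4 mm above the rim's top, its top is about 284 mm above the counter.
- handle: The same black handle as a body; its origin is on its axis at its foot, 29 mm below handle_mid, z up. It spins about its own z axis, so its yaw means nothing.
- press: The fruit press, bolted to the counter: round steel tray on three legs, slotted steel basket, two columns and a crossbar that carries the screw. 192 mm across, crossbar top 190 mm above the counter; all of it below the wheel lies within 100 mm of the axis, except the spout, which sticks out 144 mm to the press's own -y side, 60 mm up. Origin on the wheel's axis at counter level, z up.
- dish: Bystander: white round dish, 110 mm wide, 34 mm tall, under the spout. Origin at the centre of its underside.
- tumbler: Bystander: drinking glass, 72 mm wide, 95 mm tall, near the press. Origin at the centre of its underside.
- jar: Bystander: jar of preserve, 68 mm wide, 85 mm tall, near the press. Origin at the centre of its underside.
- pestle: Bystander: wooden pestle standing on its broad end, 58 mm wide, 142 mm tall, near the press. Origin at the centre of its underside.

How it is judged:
On the way:
1. the wheel is about half a turn on, with the fingers pushing on the handle (distance of handle_mid from where it was at the start of the episode above 0.125 m and contact force between the fingers and handle above 0.3 N), for 0.02 s.
At the end, for the whole second after the job is handed in: The wheel has gone one turn clockwise (not none, not two, not the other way) and rests with its handle within 19 mm (about 13 degrees) of where it began; dish, tumbler, jar and pestle stand upright within 30 mm of where they were (value of joint wheel between 3.2 and 9.4 rad and distance of handle_mid from where it was at the start of the episode below 0.019 m and velocity of joint wheel between -0.05 and 0.05 rad/s and distance of each of dish, tumbler, jar, pestle from where it was at the start of the episode below 0.03 m and angle between each of dish, tumbler, jar, pestle's own z axis and vertical below 0.2 rad); the robot touches nothing.
It fails at once if the handle is gripped: the fingers press on two opposite sides of it at once, with more than 2 N on each ((contact force between the fingers and handle_c0 above 2 N and contact force between the fingers and handle_c2 above 2 N) or (contact force between the fingers and handle_c1 above 2 N and contact force between the fingers and handle_c3 above 2 N)).
It fails at once if a bystander (dish, tumbler, jar or pestle) is shifted more than 30 mm, lifted or tipped (not (distance of each of dish, tumbler, jar, pestle from where it was at the start of the episode below 0.03 m and angle between each of dish, tumbler, jar, pestle's own z axis and vertical below 0.2 rad)).
It also fails if it takes over 64 s, if anything falls off the work surface, if the arm or the gripper's body presses on something with over 40 N, if the wrist force passes 120 N, or if a joint passes its speed limit or range.

ROBOT

A 7-joint arm with a two-finger parallel gripper is mounted at the origin on the work surface. World frame = base frame: x ahead of the robot, y to its left, z up, the work surface at z = 0. Lengths are in m, angles in rad, forces in N, time in s.
With the tool pointing down it reaches from about 0.425 to 0.875 m from the base axis. Payload 4.7 kg.
Tool frame: the origin (TCP) lies between the finger pads; the fingertips stand 14 mm ahead of it and the grasp point (between the pads) lies 5 mm behind it; z points along the fingers, y is the line along which they close (so a half turn about z gives the same grasp; the last joint's range is limited). The gripper opens to 87 mm and grips with 3 to 60 N. Pads are 19 mm wide; open, the fingers measure 117 mm over their backs; the gripper's body (75 mm by 190 mm) begins 51 mm behind the grasp point.
Start: joints at [1.331, 0.321, -0.07, 1.45, 0.023, 1.371, -0.057], TCP at [0.163, -0.629, 0.237] pointing down, gripper open.
Joint ranges: [-2.86, 2.86], [-0.3, 2.09], [-1.38, 1.24], [0.06, 2.45], [-1.56, 4.7], [0.09, 2.05], [-2.69, 2.69]. Speed limits (rad/s): [2.57, 2.57, 3.14, 3.14, 3.14, 3.14, 3.14].

INTERFACE

Orientations are given as a rotation vector (axis times angle).
In Python, from bench import ctrl gives the robot as it stands.
- The arm moves only by the tool step_arm, never from a script. Its argument "commands" is a list of rows, each an object with "travel": the shift along the tool's x, y, z in m, a list of three; "turn": the turn, a rotation vector about the tool's x, y, z in degrees, a list of three. A call has 1 to 5 rows; each row is the pose to reach, as a shift and turn from the pose commanded when the call began, along the tool's axes at that moment; what a row does not reach only later rows make up. A row lasts 1/10 s, in which the tool goes at most 50 mm and 8.59 degrees, less where a joint would pass 70% of its speed; a pose out of reach is approached as far as the arm can. A call with a gripper value outside its range is refused whole. "gripper" is the opening, from 0 (shut) to 1 (fully open), set as the call begins (left out, the last holds). The fingers move at their own pace and stop on an object; "force" is the grip in N (left out, the last holds). Time passes only in rows, so rows that repeat a pose let the fingers close. It gives the time, the measured TCP pose, the force, the opening and the grip force at its end, in the units of the state.
- ctrl.get_state(): the state, without advancing time (a new reading comes with each control period).
- ctrl.get_image(name): name is "side" or "top" or "wrist"; returns the picture (480x640x3 uint8, red, green, blue); there is no depth.
- ctrl.camera_model(name): a dict with "fx", "fy", "cx", "cy" (pixels), "R" (3x3) and "t" (3): a world point X has camera coordinates R X + t; the wrist camera has in their place "T_tool_cam" (4x4, takes a point from camera to tool coordinates, whose origin is the TCP and whose axes are the flange's). Camera axes: x right, y down, z forward; pixel columns grow to the right and rows downward; lengths in m; the calibration is good to about 2 mm. A picture is of the moment at which its call begins: read the wrist's pose just before it. camera_model takes no time and is no camera call.
- ctrl.close_job(): hands the job in; it is judged then, once.
The state is a dict: "time": time; "joint_positions": joint angles; "qd": joint speeds; "joint_torque": joint torques, N m; "position": TCP position; "tool_rot": TCP orientation; "ft_force": force on the tool from outside, world axes, zero at the start; "torque": the same for the moment, N m; "grip_width": opening from 0.0 (shut) to 1.0 (fully open); "grip_force": force on a finger pad.
Only numpy, scipy, OpenCV 4.12 (cv2) and the standard library are available. Lean on these libraries where they do the work, as an engineer would, in place of code of your own. Each camera call takes 0.05 s, during which the arm holds its last target. There are 200 camera calls.

## Working session

There is one attempt and no reset: what is moved stays moved. The work goes in short steps, Python scripts to look and compute and a tool call to move; the robot and the scene stay as the last step left them, time stands still between calls to the robot, and variables do not carry over. Pictures are saved under pics/ and viewed, at most 10 in all, crops included, and the job is handed in when it is done.

Besides the shell and the picture viewer there is one more tool, called by a JSON object that holds its "name" and its "arguments". step_arm: Moves the arm, as the interface text tells. Its arguments: {"type":"object","properties":{"commands":{"type":"array"},"gripper":{"type":"number"},"force":{"type":"number"}},"required":["commands"]}

```bash
mkdir -p pics
python3 - <<'E'
from bench import ctrl
import cv2,numpy as np
s=ctrl.get_state();print({k:np.round(v,3).tolist() for k,v in s.items()})
for n in("top","side"):
    im=ctrl.get_image(n);cv2.imwrite(f"pics/{n}0.png",im[:,:,::-1])
    m=ctrl.camera_model(n);print(n,m["fx"],m["cx"],m["cy"],np.round(m["R"],4).tolist(),np.round(m["t"],4).tolist())
E
```

```text
{'time': 0.0, 'joint_positions': [1.331, 0.322, -0.07, 1.452, 0.023, 1.371, -0.057], 'qd': [-0.0, -0.001, -0.001, 0.0, -0.0, 0.001, 0.001], 'joint_torque': [0.0, -49.128, -0.404, -31.252, -0.064, 0.044, 0.0], 'position': [0.163, -0.629, 0.235], 'tool_rot': [-3.114, -0.397, 0.001], 'ft_force': [0.446, 0.315, 0.152], 'torque': [0.047, 0.016, 0.008], 'grip_force': 0.0, 'grip_width': 1.001}
top 494.71017493537295 320.34564333806384 230.9992948677333 [[-0.0102, -0.9999, -0.0103], [-0.9926, 0.0114, -0.1212], [0.1213, 0.009, -0.9926]] [0.0731, 0.6178, 1.1197]
side 540.3778903299386 313.01415647921147 237.89368225849952 [[0.9392, -0.3433, 0.0095], [-0.2505, -0.7038, -0.6648], [0.2349, 0.6219, -0.747]] [-0.5343, 0.3132, 0.8943]
```

View pics/top0.png

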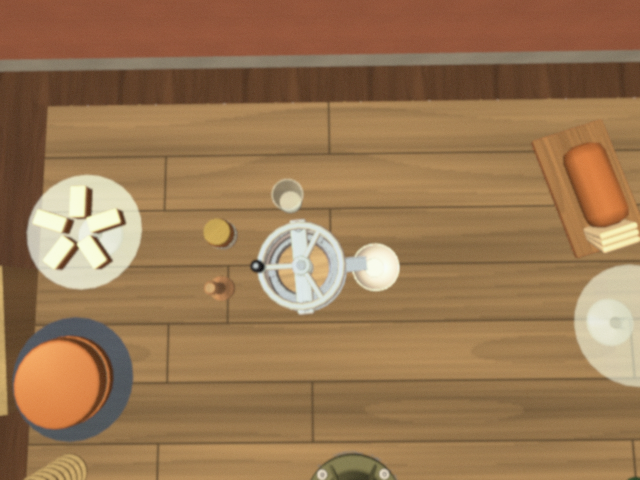

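View pics/side0.png

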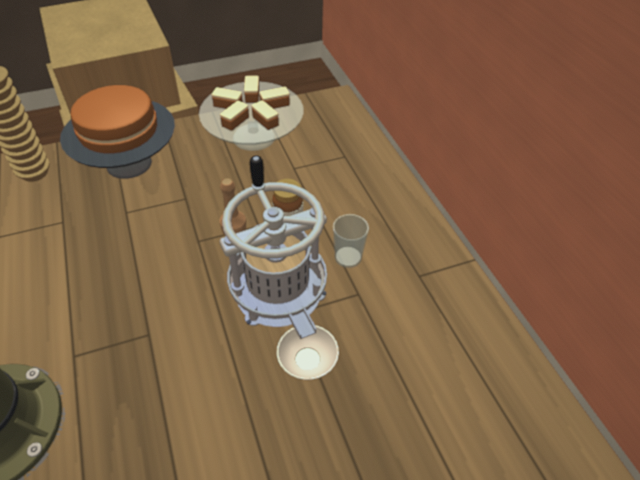

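The top view shows the press with its hub at about (302,266) and the black handle at (257,266), on the robot's left (+y). The side view shows the hub at about (273,214) and the handle at (257,170). The jar, pestle, tumbler and dish stand around the press.

```bash
cat > h.py <<'E'
from bench import ctrl
import cv2,numpy as np
def ray(n,uv):
    m=ctrl.camera_model(n);R=np.array(m["R"]);t=np.array(m["t"])
    d=R.T@np.array([(uv[0]-m["cx"])/m["fx"],(uv[1]-m["cy"])/m["fy"],1]);return -R.T@t,d
def plane(n,uv,z):
    o,d=ray(n,uv);return o+d*(z-o[2])/d[2]
def tri(a,b):
    (o,d),(p,e)=ray("top",a),ray("side",b)
    k=np.linalg.lstsq(np.c_[d,-e],p-o,rcond=None)[0];P,Q=o+d*k[0],p+e*k[1];return (P+Q)/2,np.linalg.norm(P-Q)
def proj(n,X):
    m=ctrl.camera_model(n);c=np.array(m["R"])@X+np.array(m["t"]);return np.array([m["fx"]*c[0]/c[2]+m["cx"],m["fy"]*c[1]/c[2]+m["cy"]])
def dark(im,box,th=60):
    x0,y0,x1,y1=box;m=(im[y0:y1,x0:x1].max(2)<th).astype(np.uint8)
    n,l,s,c=cv2.connectedComponentsWithStats(m)
    if n<2:return None
    i=1+s[1:,4].argmax();return c[i]+[x0,y0],s[i]+np.array([x0,y0,0,0,0])
E
python3 - <<'E'
from h import *
t=cv2.imread("pics/top0.png");s=cv2.imread("pics/side0.png")
a=dark(t,(235,245,280,290));b=dark(s,(235,140,280,200));print(a,b)
print("handle tri",tri(a[0],b[0]),plane("top",a[0],.27))
print("hub tri",tri((302,266),(273,214)),plane("top",(302,266),.232))
# bright rim: ellipse of wheel in top view
g=cv2.cvtColor(t,cv2.COLOR_BGR2HSV);m=((g[...,1]<60)&(g[...,2]>120)).astype(np.uint8);m[:,348:]=0;m[:215]=0
c=max(cv2.findContours(m,0,1)[0],key=cv2.contourArea);e=cv2.fitEllipse(c);print(e,plane("top",e[0],.215))
for n,p,z in(("jar",(217,232),.085),("pestle",(211,288),.142),("tumbler",(287,193),.095),("dish",(376,267),.034)):print(n,plane("top",p,z).round(3))
cv2.imwrite("pics/c.png",np.hstack([cv2.resize(t[180:330,180:420],None,fx=1.6,fy=1.6,interpolation=2)[:240],cv2.resize(s[140:290,200:400],(384,240),interpolation=2)]))
E
```

```text
(array([259.29166667, 266.375     ]), array([253, 261,  11,  11,  48])) (array([256.69435216, 171.86710963]), array([250, 158,  14,  28, 301]))
handle tri (array([0.52698479, 0.17999287, 0.25455289]), np.float64(0.001542512976280837)) [0.52543158 0.17808592 0.27      ]
hub tri (array([0.52940544, 0.10057664, 0.22546796]), np.float64(0.0037655392252877898)) [0.5272271  0.10066482 0.232     ]
((81.32807159423828, 248.3247528076172), (74.05198669433594, 124.36856079101562), 90.08682250976562) [0.5677789  0.53857976 0.215     ]
jar [0.613 0.298 0.085]
pestle [0.488 0.297 0.142]
tumbler [0.698 0.14  0.095]
dish [ 0.533 -0.062  0.034]
```

View pics/c.png

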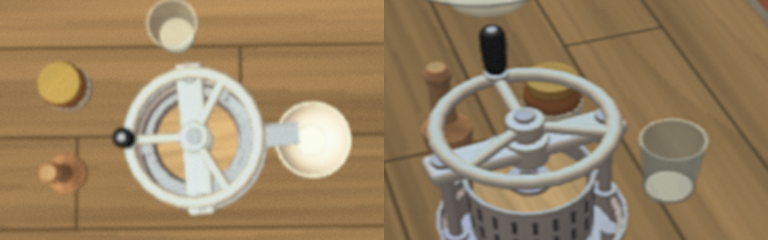

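Handle-to-hub distance is 79.5 mm, against the stated 80. The hub is at (0.528, 0.1005) and the handle at (0.527, 0.180), so it sits at about 90°. I'll push with closed fingertips at a fixed yaw, with tool x along world +y and tool y along world +x. First I move in above everything.

{"name": "step_arm", "arguments": {"commands": [{"travel": [0.036,-0.0165,-0.0125],"turn": [0,0,-8]},{"travel": [0.072,-0.033,-0.025],"turn": [0,0,-16]},{"travel": [0.108,-0.0495,-0.0375],"turn": [0,0,-24]},{"travel": [0.144,-0.066,-0.05],"turn": [0,0,-32]},{"travel": [0.18,-0.0825,-0.0625],"turn": [0,0,-40]}], "gripper": 0, "force": 20}}

```text
time: 0.6
position: [0.3176, -0.5028, 0.2991]
tool_rot: [-2.788, -1.447, 0.0]
ft_force: [0.1, -0.6, 0.1]
grip_width: 0.631
grip_force: 0.0
```

```bash
cat >> h.py <<'E'
from scipy.spatial.transform import Rotation as Ro
# goal: tool x=+Y, y=+X, z down
G=np.array([[0,1,0],[1,0,0],[0,0,-1.]])
def go(X):
    s=ctrl.get_state();R=Ro.from_rotvec(s["tool_rot"]).as_matrix();p=np.array(s["position"])
    print("t",round(s["time"],2),"p",p.round(4),"ft",np.round(s["ft_force"],1),"grip",s["grip_width"])
    print("travel",(R.T@(np.array(X)-p)).round(4),"turn",np.degrees(Ro.from_matrix(R.T@G).as_rotvec()).round(2))
E
python3 -c "
from h import *
go([.47,-.35,.36])"
```

```text
t 0.6 p [ 0.3176 -0.5028  0.2991] ft [ 0.1 -0.6  0.1] grip 0.6312832295712943
travel [ 0.2126  0.0366 -0.0609] turn [-4.000e-02 -2.000e-02 -3.513e+01]
```

{"name": "step_arm", "arguments": {"commands": [{"travel": [0.043,0.0073,-0.012],"turn": [0,0,-7]},{"travel": [0.086,0.0146,-0.024],"turn": [0,0,-14]},{"travel": [0.129,0.022,-0.036],"turn": [0,0,-21]},{"travel": [0.17,0.029,-0.049],"turn": [0,0,-28]},{"travel": [0.2126,0.0366,-0.061],"turn": [0,0,-35]}]}}

```text
time: 1.1
position: [0.4705, -0.3509, 0.3604]
tool_rot: [-2.225, -2.218, 0.001]
ft_force: [0.4, -0.4, -0.5]
grip_width: 0.174
grip_force: 0.0
```

```bash
python3 -c "
from h import *
go([.455,.18,.36])"
```

```text
t 1.1 p [ 0.4705 -0.3509  0.3604] ft [ 0.4 -0.4 -0.5] grip 0.17397692404108533
travel [ 5.309e-01 -1.730e-02  2.000e-04] turn [-0.03  0.01 -0.19]
```

{"name": "step_arm", "arguments": {"commands": [{"travel": [0.045,0,0],"turn": [0,0,0]},{"travel": [0.09,0,0],"turn": [0,0,0]},{"travel": [0.135,0,0],"turn": [0,0,0]},{"travel": [0.18,0,0],"turn": [0,0,0]},{"travel": [0.225,0,0],"turn": [0,0,0]}]}}

```text
time: 1.6
position: [0.4712, -0.1253, 0.3597]
tool_rot: [-2.23, -2.212, 0.001]
ft_force: [0.3, 0.4, -0.0]
grip_width: 0.004
grip_force: 0.0
```

{"name": "step_arm", "arguments": {"commands": [{"travel": [0.045,-0.002,0],"turn": [0,0,0]},{"travel": [0.09,-0.004,0],"turn": [0,0,0]},{"travel": [0.135,-0.006,0],"turn": [0,0,0]},{"travel": [0.18,-0.01,0],"turn": [0,0,0]},{"travel": [0.225,-0.014,0],"turn": [0,0,0]}]}}

```text
time: 2.1
position: [0.4588, 0.0997, 0.3598]
tool_rot: [2.23, 2.212, -0.001]
ft_force: [0.1, 0.8, -0.0]
grip_width: 0.002
grip_force: 0.0
```

{"name": "step_arm", "arguments": {"commands": [{"travel": [0.04,-0.002,0],"turn": [0,0,0]},{"travel": [0.08,-0.004,0],"turn": [0,0,0]},{"travel": [0.08,-0.004,0],"turn": [0,0,0]}]}}

```text
time: 2.4
position: [0.4539, 0.1847, 0.3601]
tool_rot: [-2.217, -2.223, -0.003]
ft_force: [0.2, 0.3, 0.5]
grip_width: 0.006
grip_force: 0.0
```

```bash
python3 -c "
from h import *
go([.465,.176,.257])
for n in('top','side'):cv2.imwrite(f'pics/{n}1.png',ctrl.get_image(n)[:,:,::-1])
t=cv2.imread('pics/top1.png');s=cv2.imread('pics/side1.png')
cv2.imwrite('pics/d.png',np.hstack([t[150:400,160:420],s[80:330,150:400]]))
"
```

```text
t 2.4 p [0.4539 0.1847 0.3601] ft [0.2 0.3 0.5] grip 0.005912484099066175
travel [-0.009   0.0111  0.1031] turn [-0.01 -0.15  0.16]
```

View pics/d.png

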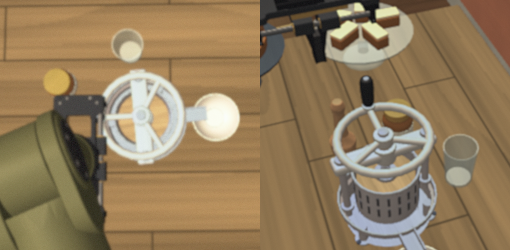

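The gripper is now beside and above the handle, which is hidden from the top camera. The wheel, jar and pestle look unmoved. Next I descend behind the handle.

{"name": "step_arm", "arguments": {"commands": [{"travel": [-0.003,0.002,0.035],"turn": [0,0,0]},{"travel": [-0.006,0.004,0.07],"turn": [0,0,0]},{"travel": [-0.009,0.006,0.09],"turn": [0,0,0]},{"travel": [-0.009,0.008,0.103],"turn": [0,0,0]},{"travel": [-0.009,0.011,0.103],"turn": [0,0,0]}]}}

```text
time: 3.0
position: [0.4665, 0.1671, 0.2555]
tool_rot: [-2.232, -2.209, 0.004]
ft_force: [-0.4, -0.7, 0.3]
grip_width: 0.008
grip_force: 0.0
```

{"name": "step_arm", "arguments": {"commands": [{"travel": [0,0.008,0],"turn": [0,0,0]},{"travel": [0,0.016,0],"turn": [0,0,0]},{"travel": [0,0.022,0],"turn": [0,0,0]},{"travel": [0,0.027,0],"turn": [0,0,0]},{"travel": [0,0.027,0],"turn": [0,0,0]}]}}

```text
time: 3.5
position: [0.4948, 0.1687, 0.2572]
tool_rot: [-2.23, -2.212, -0.001]
ft_force: [-1.0, 0.1, -0.5]
grip_width: 0.007
grip_force: 0.0
```

{"name": "step_arm", "arguments": {"commands": [{"travel": [0.002,0.001,0],"turn": [0,0,0]},{"travel": [0.005,0.003,0],"turn": [0,0,0]},{"travel": [0.005,0.003,0],"turn": [0,0,0]}]}}

```text
time: 3.8
position: [0.497, 0.1743, 0.2571]
tool_rot: [-2.229, -2.214, -0.0]
ft_force: [0.4, -0.2, 0.2]
grip_width: 0.006
grip_force: 0.0
```

```bash
python3 -c "
from h import *
go([.5,.176,.257])"
```

```text
t 3.8 p [0.497  0.1743 0.2571] ft [ 0.4 -0.2  0.2] grip 0.005719342242359373
travel [0.0017 0.003  0.0001] turn [ 0.01 -0.01 -0.4 ]
```

{"name": "step_arm", "arguments": {"commands": [{"travel": [0,0.002,0],"turn": [0,0,0]},{"travel": [0,0.002,0],"turn": [0,0,0]}]}}

```text
time: 4.0
position: [0.4992, 0.1735, 0.257]
tool_rot: [2.23, 2.212, -0.0]
ft_force: [-0.2, 0.1, -0.5]
grip_width: 0.002
grip_force: 0.0
```

{"name": "step_arm", "arguments": {"commands": [{"travel": [0,0.002,0],"turn": [0,0,0]},{"travel": [0,0.002,0],"turn": [0,0,0]}]}}

```text
time: 4.2
position: [0.5011, 0.1734, 0.257]
tool_rot: [-2.231, -2.212, 0.0]
ft_force: [0.4, -0.5, -0.5]
grip_width: 0.008
grip_force: 0.1
```

{"name": "step_arm", "arguments": {"commands": [{"travel": [0,0.002,0],"turn": [0,0,0]},{"travel": [0,0.002,0],"turn": [0,0,0]}]}}

```text
time: 4.4
position: [0.5024, 0.1736, 0.2568]
tool_rot: [-2.229, -2.212, 0.002]
ft_force: [-2.8, 0.0, 1.5]
grip_width: 0.004
grip_force: 1.6
```

Contact is at TCP x ≈ 0.502, as the geometry predicts. I'll lay out the arc waypoints from here.

Run:
```python
import numpy as np
a=np.radians(109.6-10*np.arange(37));P=np.round(np.c_[.1005+.078*np.sin(a),.528+.078*np.cos(a)],4)
for k in range(0,36,5): print(k,(P[k+1:k+6]-P[k]).round(4).tolist(), "start xy",P[k][::-1])
```

```text
0 [[0.0034, 0.0132], [0.0045, 0.0267], [0.0032, 0.0403], [-0.0004, 0.0534], [-0.0062, 0.0657]] start xy [0.5018 0.174 ]
5 [[-0.0079, 0.0111], [-0.0176, 0.0206], [-0.0288, 0.0283], [-0.0411, 0.034], [-0.0543, 0.0374]] start xy [0.5675 0.1678]
10 [[-0.0135, 0.0011], [-0.0271, -0.0002], [-0.0402, -0.0038], [-0.0525, -0.0096], [-0.0636, -0.0175]] start xy [0.6049 0.1135]
15 [[-0.0095, -0.0097], [-0.0172, -0.0209], [-0.0229, -0.0332], [-0.0263, -0.0464], [-0.0274, -0.0599]] start xy [0.5874 0.0499]
20 [[0.0013, -0.0136], [0.0049, -0.0267], [0.0107, -0.039], [0.0186, -0.0501], [0.0283, -0.0596]] start xy [0.5275 0.0225]
25 [[0.0112, -0.0077], [0.0235, -0.0134], [0.0367, -0.0168], [0.0502, -0.0179], [0.0638, -0.0166]] start xy [0.4679 0.0508]
30 [[0.0131, 0.0036], [0.0254, 0.0094], [0.0365, 0.0173], [0.046, 0.027], [0.0537, 0.0382]] start xy [0.4513 0.1146]
35 [[0.0057, 0.0123]] start xy [0.4895 0.1683]
```

{"name": "step_arm", "arguments": {"commands": [{"travel": [0.0034,0.0132,0],"turn": [0,0,0]},{"travel": [0.0045,0.0267,0],"turn": [0,0,0]},{"travel": [0.0032,0.0403,0],"turn": [0,0,0]},{"travel": [-0.0004,0.0534,0],"turn": [0,0,0]},{"travel": [-0.0062,0.0657,0],"turn": [0,0,0]}], "force": 40}}

```text
time: 4.9
position: [0.5666, 0.1673, 0.2563]
tool_rot: [-2.226, -2.212, 0.008]
ft_force: [-9.0, 0.1, 3.4]
grip_width: 0.004
grip_force: 4.6
```

```bash
python3 -c "
from h import *
go([.5675,.1678,.257])
im=ctrl.get_image('side');cv2.imwrite('pics/side2.png',im[:,:,::-1][50:350,100:500])"
```

```text
t 4.9 p [0.5666 0.1673 0.2563] ft [-9.   0.1  3.4] grip 0.004025413280533593
travel [ 0.0005  0.0009 -0.0008] turn [-0.36  0.05 -0.37]
```

View pics/side2.png

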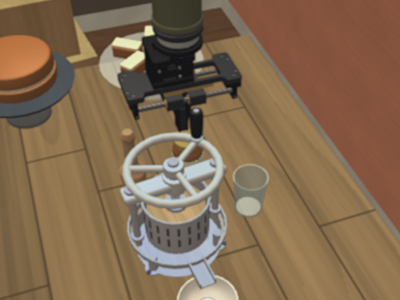

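The handle has moved to the far side, just ahead of the fingertips, and they are touching it. I'll carry on round.

{"name": "step_arm", "arguments": {"commands": [{"travel": [-0.0079,0.0111,0],"turn": [0,0,0]},{"travel": [-0.0176,0.0206,0],"turn": [0,0,0]},{"travel": [-0.0288,0.0283,0],"turn": [0,0,0]},{"travel": [-0.0411,0.034,0],"turn": [0,0,0]},{"travel": [-0.0543,0.0374,0],"turn": [0,0,0]}]}}

```text
time: 5.45
position: [0.6056, 0.1151, 0.2563]
tool_rot: [-2.225, -2.214, -0.005]
ft_force: [0.6, 5.4, -4.6]
grip_width: 0.003
grip_force: 2.6
```

{"name": "step_arm", "arguments": {"commands": [{"travel": [-0.0135,0.0011,0],"turn": [0,0,0]},{"travel": [-0.0271,-0.0002,0],"turn": [0,0,0]},{"travel": [-0.0402,-0.0038,0],"turn": [0,0,0]},{"travel": [-0.0525,-0.0096,0],"turn": [0,0,0]},{"travel": [-0.0636,-0.0175,0],"turn": [0,0,0]}]}}

```text
time: 5.95
position: [0.5882, 0.0516, 0.2564]
tool_rot: [-2.226, -2.214, -0.008]
ft_force: [3.9, 5.2, -3.8]
grip_width: 0.002
grip_force: 2.5
```

```bash
python3 -c "
from h import *
go([.5874,.0499,.257])
im=ctrl.get_image('side');cv2.imwrite('pics/side3.png',im[:,:,::-1][50:350,100:500])"
```

```text
t 5.95 p [0.5882 0.0516 0.2564] ft [ 3.9  5.2 -3.8] grip 0.0022210849451265776
travel [-0.0017 -0.0008 -0.0006] turn [ 0.14 -0.28 -0.3 ]
```

View pics/side3.png

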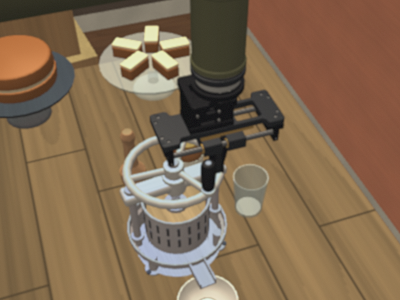

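The handle stands near crop pixel (208,175), ahead of the fingertips and close to half a turn on. The forces are what I'd expect for pushing.

{"name": "step_arm", "arguments": {"commands": [{"travel": [-0.0095,-0.0097,0],"turn": [0,0,0]},{"travel": [-0.0172,-0.0209,0],"turn": [0,0,0]},{"travel": [-0.0229,-0.0332,0],"turn": [0,0,0]},{"travel": [-0.0263,-0.0464,0],"turn": [0,0,0]},{"travel": [-0.0274,-0.0599,0],"turn": [0,0,0]}]}}

```text
time: 6.5
position: [0.5296, 0.0211, 0.2577]
tool_rot: [2.228, 2.208, 0.007]
ft_force: [4.3, 0.1, -1.0]
grip_width: 0.005
grip_force: 2.6
```

{"name": "step_arm", "arguments": {"commands": [{"travel": [0.0013,-0.0136,0],"turn": [0,0,0]},{"travel": [0.0049,-0.0267,0],"turn": [0,0,0]},{"travel": [0.0107,-0.039,0],"turn": [0,0,0]},{"travel": [0.0186,-0.0501,0],"turn": [0,0,0]},{"travel": [0.0283,-0.0596,0],"turn": [0,0,0]}]}}

```text
time: 7.0
position: [0.4688, 0.0479, 0.2575]
tool_rot: [2.23, 2.206, -0.002]
ft_force: [1.1, -5.2, 0.3]
grip_width: 0.003
grip_force: 2.5
```

{"name": "step_arm", "arguments": {"commands": [{"travel": [0.0112,-0.0077,0],"turn": [0,0,0]},{"travel": [0.0235,-0.0134,0],"turn": [0,0,0]},{"travel": [0.0367,-0.0168,0],"turn": [0,0,0]},{"travel": [0.0502,-0.0179,0],"turn": [0,0,0]},{"travel": [0.0638,-0.0166,0],"turn": [0,0,0]}]}}

```text
time: 7.5
position: [0.4529, 0.1117, 0.2571]
tool_rot: [2.229, 2.205, -0.004]
ft_force: [2.3, -6.3, -3.0]
grip_width: 0.009
grip_force: 3.6
```

```bash
python3 -c "
from h import *
go([.4513,.1146,.257])"
```

```text
t 7.5 p [0.4529 0.1117 0.2571] ft [ 2.3 -6.3 -3. ] grip 0.008992129682017774
travel [ 0.0029 -0.0016  0.    ] turn [ 0.15  0.35 -0.61]
```

{"name": "step_arm", "arguments": {"commands": [{"travel": [0.0131,0.0036,0],"turn": [0,0,0]},{"travel": [0.0254,0.0094,0],"turn": [0,0,0]},{"travel": [0.0365,0.0173,0],"turn": [0,0,0]},{"travel": [0.046,0.027,0],"turn": [0,0,0]},{"travel": [0.0537,0.0382,0],"turn": [0,0,0]}]}}

```text
time: 8.0
position: [0.4902, 0.1654, 0.2563]
tool_rot: [2.232, 2.209, -0.009]
ft_force: [-5.1, -3.3, -0.3]
grip_width: 0.008
grip_force: 3.0
```

{"name": "step_arm", "arguments": {"commands": [{"travel": [0.002,0.004,0],"turn": [0,0,0]},{"travel": [0.004,0.008,0],"turn": [0,0,0]},{"travel": [0.0057,0.011,0],"turn": [0,0,0]},{"travel": [0.0057,0.0115,0],"turn": [0,0,0]},{"travel": [0.0057,0.0115,0],"turn": [0,0,0]}]}}

```text
time: 8.5
position: [0.502, 0.174, 0.2571]
tool_rot: [-2.23, -2.213, -0.0]
ft_force: [-3.4, 0.1, -1.9]
grip_width: 0.006
grip_force: 1.5
```

```bash
python3 -c "
from h import *
go([.502,.1735,.257])
s=ctrl.get_image('side')[:,:,::-1];cv2.imwrite('pics/side4.png',s)
print(dark(s.copy(),(240,150,275,200)),proj('side',np.array([.527,.18,.255])))
cv2.imwrite('pics/e.png',np.hstack([cv2.imread('pics/side0.png')[80:380,180:400],s[80:380,180:400]]))"
```

```text
t 8.5 p [0.502  0.174  0.2571] ft [-3.4  0.1 -1.9] grip 0.006263677394021023
travel [-0.0005  0.      0.0001] turn [ 0.   -0.01 -0.43]
(array([251.91339648, 169.17456022]), array([240, 150,  26,  38, 739])) [256.24141375 171.7170931 ]
```

View pics/e.png

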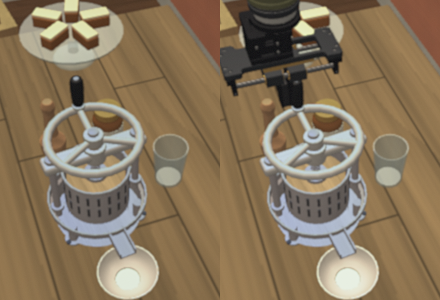

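Side by side, the handle at (297,90) on the right matches (77,90) on the left, and the spokes match too. The TCP is back at the contact pose. I'll back off, rise and draw clear.

{"name": "step_arm", "arguments": {"commands": [{"travel": [0,-0.012,0],"turn": [0,0,0]},{"travel": [0,-0.03,0],"turn": [0,0,0]},{"travel": [0,-0.042,-0.03],"turn": [0,0,0]},{"travel": [0,-0.042,-0.07],"turn": [0,0,0]},{"travel": [0,-0.042,-0.11],"turn": [0,0,0]}]}}

```text
time: 9.05
position: [0.4608, 0.174, 0.3694]
tool_rot: [2.228, 2.208, 0.003]
ft_force: [1.5, -0.2, 0.3]
grip_width: 0.002
grip_force: 0.0
```

{"name": "step_arm", "arguments": {"commands": [{"travel": [-0.045,0,0],"turn": [0,0,0]},{"travel": [-0.09,0,0],"turn": [0,0,0]},{"travel": [-0.135,0,0],"turn": [0,0,0]},{"travel": [-0.18,0,0],"turn": [0,0,0]},{"travel": [-0.225,0,0],"turn": [0,0,0]}]}}

```text
time: 9.55
position: [0.4594, -0.0534, 0.3686]
tool_rot: [2.227, 2.207, 0.002]
ft_force: [0.8, -1.2, -0.1]
grip_width: 0.007
grip_force: 0.0
```

{"name": "step_arm", "arguments": {"commands": [{"travel": [-0.045,0,0],"turn": [0,0,0]},{"travel": [-0.09,0,0],"turn": [0,0,0]},{"travel": [-0.135,0,0],"turn": [0,0,0]},{"travel": [-0.135,0,0],"turn": [0,0,0]},{"travel": [-0.135,0,0],"turn": [0,0,0]}]}}

```text
time: 10.05
position: [0.4579, -0.1876, 0.3677]
tool_rot: [2.232, 2.208, 0.002]
ft_force: [0.2, 1.2, 0.6]
grip_width: 0.004
grip_force: 0.0
```

```bash
python3 -c "
from h import *
go([.46,-.18,.36])
T=np.ascontiguousarray(ctrl.get_image('top')[:,:,::-1]);s=np.ascontiguousarray(ctrl.get_image('side')[:,:,::-1])
a=dark(T,(235,245,280,290));b=dark(s,(235,140,280,200));print(a,b)
if a and b: print(tri(a[0],b[0]))
t0=cv2.imread('pics/top0.png')
cv2.imwrite('pics/f.png',np.hstack([t0[150:400,160:420],T[150:400,160:420]]))"
```

```text
t 10.05 p [ 0.4579 -0.1876  0.3677] ft [0.2 1.2 0.6] grip 0.00410757711691084
travel [0.0076 0.002  0.0077] turn [ 0.16  0.04 -0.62]
(array([259.88372093, 267.60465116]), array([254, 262,  10,  10,  43])) None
```

View pics/f.png

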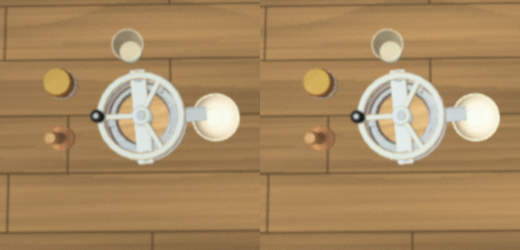

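The top views before and after match: the handle is within about 1 px (2 mm) of its start, and the bystanders haven't moved. I'm handing the job in.

```bash
python3 -c "
from bench import ctrl
print(ctrl.close_job())"
```

```text
the job is handed in; nothing more can be done
None
```

I pushed the wheel one full clockwise turn; in the top view its handle is back within about 2 mm of its start, the bystanders look unmoved, the arm is clear and the job is handed in (no verdict was returned).

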